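Turn the utensil crock right way up on its mat

ROBOT

A 6-joint arm with a two-finger parallel gripper is mounted at the origin on the work surface. World frame = base frame: x ahead of the robot, y to its left, z up, the work surface at z = 0. Lengths are in mm, angles in rad, forces in N, time in s.
With the tool pointing down it reaches from about 275 to 850 mm from the base axis. Payload 5.2 kg.
Tool frame: the origin (TCP) lies midway between the tips of the shut fingers; the grasp point (between the pads) lies 19 mm behind it; z points along the fingers, y is the line along which they close (so a half turn about z gives the same grasp; the last joint's range is limited). The gripper opens to 85 mm and grips with 20 to 120 N. Pads are 22 mm wide; open, the fingers measure 114 mm over their backs; the gripper's body (76 mm by 85 mm) begins 54 mm behind the grasp point. The pads swing forward as they close: fully open they stand 13 mm farther back than shut.
Start: joints at [-1.307, 0.259, 1.535, -0, 1.348, -0.203], TCP at [247.537, -491.152, 231.31] pointing down, gripper open.
Joint ranges: [-3.14, 3.14], [-0.91, 2.08], [0.19, 2.58], [-1.22, 4.36], [0.22, 2.71], [-3.12, 3.12]. Speed limits (rad/s): [2.57, 2.57, 3.14, 3.14, 3.14, 3.14].

INTERFACE

Orientations are given as [roll, pitch, yaw] about the fixed x, y, z axes, in that order (R = Rz(yaw) Ry(pitch) Rx(roll)).
In Python, from plant import r, optics gives the robot as it stands.
- The arm moves only by the shell command python3 -m handwheel 'ROWS' [FORCE]. ROWS is JSON, one flat list of numbers, 7 for each row, row after row: the shift along the tool's x, y, z normalised to -1 to 1, where 1 is 40 mm, then the turn, a rotation vector about the tool's x, y, z normalised to -1 to 1, where 1 is 0.08 rad, then the finger opening in mm, from 0 to 85.4. In form: [x, y, z, rx, ry, rz, claw, x, y, z, rx, ry, rz, claw, ...]. A call has 1 to 12 rows; each row shifts and turns the commanded pose from where the row before left it, along the tool's axes as they then stand; what a row does not reach is not made up. A row lasts 1/12 s, in which the tool goes at most 41.7 mm and 7.16 degrees, less where a joint would pass 70% of its speed; a pose out of reach is approached as far as the arm can. A call with a number of a shift or a turn outside -1 to 1 is refused whole. A call with a gripper value outside its range is refused whole. The fingers move at their own pace and stop on an object; FORCE is the grip in N (left out, the last holds). Time passes only in rows, so rows that do not move let the fingers close. It gives the time, the measured TCP pose, the force, the opening and the grip force at its end, in the units of the state.
- r.get_state(): the state, without advancing time (a new reading comes with each control period).
- optics.snapshot(name): name is "scene" or "side" or "wrist"; returns a dict with "image" (480x640x3 uint8, blue, green, red), "K" (3x3 intrinsics, pixels), "rvec" (rotation vector, rad) and "tvec" (3), from world to camera coordinates, as OpenCV has them; the wrist camera has in their place "tool_from_camera" (4x4, takes a point from camera to tool coordinates, whose origin is the TCP and whose axes are the flange's). Camera axes: x right, y down, z forward; pixel columns grow to the right and rows downward; lengths in mm; the calibration is good to about 2 mm. A picture is of the moment at which its call begins: read the wrist's pose just before it. There is no depth.
- r.finish_job(): hands the job in; it is judged then, once.
The state is a dict: "time_s": time; "q": joint angles; "joint_velocities": joint speeds; "effort": joint torques, N m; "eef_pos": TCP position; "tool_rot": TCP orientation; "contact_force": force on the tool from outside, world axes, zero at the start; "moment": the same for the moment, N m; "width": opening from 0.0 (shut) to 1.0 (fully open); "grasp_force": force on a finger pad.
Only numpy, scipy, OpenCV 4.12 (cv2) and the standard library are available. Lean on these libraries where they do the work, as an engineer would, in place of code of your own. Each camera call takes 0.05 s, during which the arm holds its last target. There are 200 camera calls.

TASK

The red utensil crock has dried mouth-down on the worktop. Put the salt shaker that stands on the turquoise mat on the bamboo board, standing up, and turn the crock over so that it stands mouth-up on the worktop, wholly on the mat. Leave everything else where it is.

Things in the scene. Friction and masses are not known exactly. Their poses are not given: they have to be found in the camera images.
- crock: red crock, white band at its mouth: straight eight-sided tube closed at one end, 96 mm across flats (104 corners), 110 high, wall 5, base 6, 0.25-0.5 kg; too wide to grasp. Origin: centre of the MOUTH plane; z runs from mouth to base: up while mouth-down (as it starts, origin at height 0), down when mouth-up (origin 110 mm up). Flats face x and every 45 degrees on. Lying, its axis is 48 mm up
- crock_base (a point): centre of the outer face of the crock's closed base, 110 mm from crock along its z axis. The crock is matt and grippy: pushed forward and upward near its top it tips over, pushed low it slides
- mat: round turquoise mat, 180 mm across, fixed and flush with the worktop (nothing catches on it); origin at its centre, on the worktop. It starts on the other side of the worktop (left or right) from the crock
- shaker: white ceramic salt shaker with a steel top, starts standing on the mat: 42 mm across at the foot, tapering to 33 mm near the top, 75 mm high, 0.12 kg; origin at the centre of its underside, z up
- board: bamboo board fixed on the worktop, 150 mm (its x) by 340 mm (its y) by 20 mm thick; origin at the centre of its underside, top face 20 mm up
- eggcup: blue egg cup standing on the board, 48 mm across, 45 mm high; origin at the centre of its underside; leave alone
- spoon: wooden spoon, 240 mm long, lying along the board's y near the board's far edge; origin under it near its middle; leave alone
- ramekin: white pot-shaped ramekin, 76 mm across (about 110 over its ears), 42 mm high, at the left; origin at the centre of its underside; leave alone
- mug: white mug, 82 mm across, 95 mm high, at the left; origin at the centre of its underside; leave alone
- oil: green oil bottle, 62 mm across, 220 mm high, at the right; origin at the centre of its underside; leave alone
- jar: amber glass jar, 72 mm across, 100 mm high, at the right; origin at the centre of its underside; leave alone
- mill: dark wooden pepper mill, 52 mm across, 150 mm high, at the left; origin at the centre of its underside; leave alone
Not all that is in view belongs to the job. Leave any blue or purple look-alike of the crock alone.

How it is judged (in metres and radians):
At the end, for the whole second after the job is handed in: Crock at rest mouth-up on the worktop, upright within 5 degrees, base centre within 42 mm of the mat centre; shaker at rest upright (within 7 degrees) on the board top, its centre inside the board edges; nothing else shifted over 40 mm or knocked over at any time (angle between crock's own z axis and vertical above 3.05 rad and horizontal distance between crock_base and mat below 0.042 m and height (world z) of crock_base below 0.006 m and linear speed of each of crock, shaker below 0.02 m/s and angle between shaker's own z axis and vertical below 0.12 rad and z of shaker in the frame of board between 0.015 and 0.026 m and x of shaker in the frame of board between -0.075 and 0.075 m and y of shaker in the frame of board between -0.17 and 0.17 m); the robot touches nothing.
It fails at once if any of the other things is shifted by more than 40 mm (distance of any of eggcup, spoon, ramekin, mug, oil, jar, mill from where it was at the start of the episode above 0.04 m).
It fails at once if any of the other standing things is knocked over (angle between any of eggcup, ramekin, mug, oil, jar, mill's own z axis and vertical above 0.5 rad).
It also fails if it takes over 64 s, if anything falls off the work surface, if the arm or the gripper's body presses on something with over 40 N, if the wrist force passes 120 N, or if a joint passes its speed limit or range.

## Working session

There is one attempt and no reset: what is moved stays moved. The work goes in short steps, Python scripts to look and compute and a shell command to move; the robot and the scene stay as the last step left them, time stands still between calls to the robot, and variables do not carry over. Pictures are saved under pics/ and viewed, at most 10 in all, crops included, and the job is handed in when it is done.

```bash
ls; mkdir -p pics; python3 - <<'E'
from plant import r, optics
import cv2, numpy as np
s=r.get_state(); print(s)
ims=[]
for n in ["scene","side"]:
    d=optics.snapshot(n); cv2.imwrite(f"pics/{n}0.png",d["image"]); np.savez(f"pics/{n}.npz",**d)
    R=cv2.Rodrigues(np.array(d["rvec"]))[0]; print(n,d["K"],(-R.T@np.array(d["tvec"]).ravel()),R[2])
E
```

```text
pics
{'time_s': 0.0, 'q': array([-1.30676490e+00,  2.59370509e-01,  1.53611371e+00,  1.73333825e-05,
        1.34801399e+00, -2.02790672e-01]), 'joint_velocities': array([ 0.00061571, -0.00057644,  0.00126744,  0.00049855,  0.00039535,
        0.00147825]), 'effort': array([-3.26681020e-04, -4.46032262e+01, -2.90571570e+01, -4.68504459e-04,
        1.16419527e-02,  1.79010812e-06]), 'eef_pos': array([ 247.41350527, -490.59828036,  230.44761436]), 'tool_rot': array([-3.13972955e+00, -4.00336421e-04,  4.66817877e-01]), 'contact_force': array([-0.24156692,  0.6149265 , -0.48421704]), 'moment': array([-0.00675683, -0.0072241 ,  0.01164182]), 'grasp_force': 0.0, 'width': 0.9948760351538759}
scene [[618.08810656   0.         335.13688587]
 [  0.         618.08810656 230.46703728]
 [  0.           0.           1.        ]] [1132.78574812 -990.70672004 1033.26660977] [-0.42937183  0.6580025  -0.61860532]
side [[618.33172586   0.         323.85241429]
 [  0.         618.33172586 236.42303642]
 [  0.           0.           1.        ]] [-224.13063912  906.56535791  820.9335203 ] [ 0.53945577 -0.6525011  -0.53219338]
```

View pics/scene0.png

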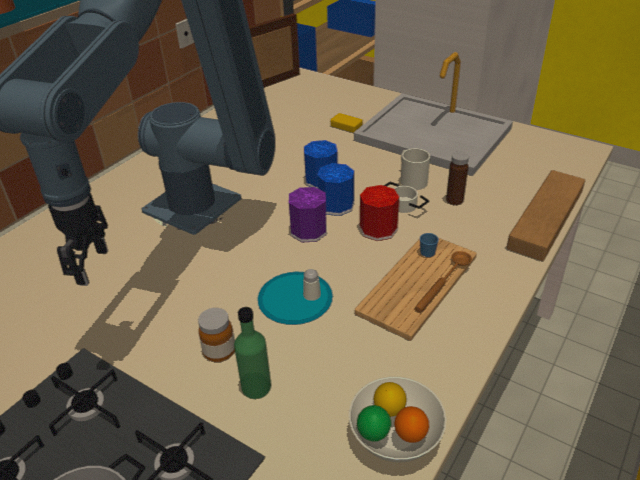

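View pics/side0.png

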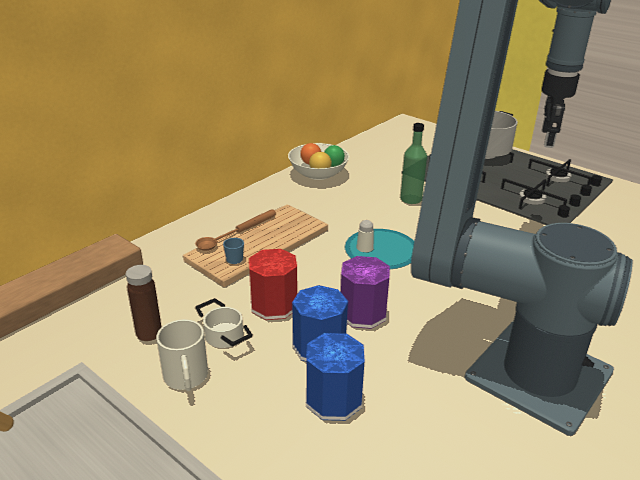

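The scene view shows the red crock at (379,212), the shaker on the mat at (312,285) and the board around (415,285). The purple crock is at (308,213), blue ones at (336,188) and (321,163), the ramekin at (405,198), the egg cup at (428,245), and the jar and oil bottle at (215,335) and (252,360). In the side view the crock is at (273,283), the shaker at (366,237) and the mat at (380,248).

```bash
cat > h.py <<'E'
import cv2, numpy as np
def load(n): return dict(np.load(f"pics/{n}.npz"))
def ray(d,p):
    R=cv2.Rodrigues(np.asarray(d["rvec"],float))[0]; t=np.asarray(d["tvec"],float).ravel()
    c=-R.T@t; p=np.atleast_2d(np.asarray(p,float))
    v=(np.linalg.inv(d["K"])@np.c_[p,np.ones(len(p))].T).T@R
    return c,v/np.linalg.norm(v,axis=1)[:,None]
def plane(d,p,z):
    c,v=ray(d,p); return (c+v*((z-c[2])/v[:,2])[:,None])[:,:2]
def tri(d1,p1,d2,p2):
    c1,v1=ray(d1,p1); c2,v2=ray(d2,p2); v1=v1[0]; v2=v2[0]
    s=np.linalg.lstsq(np.c_[v1,-v2],c2-c1,rcond=None)[0]
    a=c1+s[0]*v1; b=c2+s[1]*v2; return (a+b)/2,np.linalg.norm(a-b)
def mask(im,lo,hi):
    return cv2.inRange(cv2.cvtColor(im,cv2.COLOR_BGR2HSV),np.array(lo),np.array(hi))
def big(m):
    cs=cv2.findContours(m,cv2.RETR_EXTERNAL,cv2.CHAIN_APPROX_NONE)[0]; return max(cs,key=cv2.contourArea)[:,0,:]
def cen(c): M=cv2.moments(c); return M['m10']/M['m00'],M['m01']/M['m00']
E
python3 - <<'E'
from h import *
np.set_printoptions(precision=1,suppress=True)
S={n:load(n) for n in("scene","side")}
tops={}
for n,d in S.items():
    im=d["image"]; hsv=cv2.cvtColor(im,cv2.COLOR_BGR2HSV)
    # mat
    c=big(mask(im,(84,120,60),(98,255,255))); h=cv2.convexHull(c)[:,0,:]
    P=plane(d,h,0).astype(np.float32); print(n,"mat",cv2.minEnclosingCircle(P))
    # red crock
    red=cv2.bitwise_or(mask(im,(0,170,50),(6,255,255)),mask(im,(172,170,50),(180,255,255)))
    x0,y0,x1,y1=(350,170,410,250) if n=="scene" else (235,235,310,330)
    m=np.zeros_like(red); m[y0:y1,x0:x1]=red[y0:y1,x0:x1]; c=big(m)
    print("red bbox",cv2.boundingRect(c))
    # flat sides are flat shaded; print column of V
    cx=int(cen(c)[0]); ys=range(cv2.boundingRect(c)[1],y1); print([int(hsv[y,cx,2]) for y in ys][:90:3])
    hull=cv2.convexHull(c)[:,0,:]; ap=cv2.approxPolyDP(hull,1.5,True)[:,0,:]; print(ap.tolist())
    # shaker region zoom
    x0,y0=(285,255) if n=="scene" else (335,205)
    a=cv2.resize(im[y0:y0+60,x0:x0+65],None,fx=8,fy=8,interpolation=cv2.INTER_NEAREST)
    x0,y0,x1,y1=(345,175,415,245) if n=="scene" else (235,240,310,325)
    b=cv2.resize(im[y0:y1,x0:x1],(70*5,480),interpolation=cv2.INTER_NEAREST)
    cv2.imwrite(f"pics/z_{n}.png",a); tops[n]=a
    # board
    c=big(mask(im,(8,60,100),(22,170,255))[:, :]) 
    print("board?",cv2.boundingRect(c))
cv2.imwrite("pics/zz.png",cv2.resize(np.hstack([tops["scene"],tops["side"]]),(800,369)))
f=lambda n,pts,z:plane(S[n],pts,z)
print("board corners scene@20",f("scene",[(420,234),(475,255),(410,334),(357,311)],20))
print("board corners side@20",f("side",[(287,206),(328,226),(221,278),(184,252)],20))
print("scene: jar top100",f("scene",[(214,319)],100),"oil top220",f("scene",[(246,314)],220),"eggcup45",f("scene",[(429,238)],45),"mug95",f("scene",[(415,155)],95),"mill150",f("scene",[(460,158)],150),"purple110",f("scene",[(308,199)],110),"blue",f("scene",[(337,174),(320,150)],110),"red",f("scene",[(379,197)],110))
print("ramekin",f("scene",[(405,193)],42),f("side",[(223,321)],42),"spoon",f("scene",[(461,258),(418,308)],28))
print("bowl",f("scene",[(397,420)],40))
print("side: purple",f("side",[(366,270)],110),"red",f("side",[(273,262)],110),"blue",f("side",[(320,302),(335,352)],110),"egg",f("side",[(234,244)],45),"oil",f("side",[(418,126)],220))
E
```

```text
scene mat ((468.9133605957031, -156.46376037597656), 88.49569702148438)
red bbox (360, 185, 39, 53)
[160, 154, 160, 166, 168, 166, 167, 160, 96, 95, 99, 98, 102, 100, 97, 101, 97, 98, 120, 182, 182, 182]
[[381, 185], [393, 189], [397, 194], [397, 215], [394, 230], [390, 234], [377, 237], [365, 233], [360, 225], [360, 194], [367, 187]]
board? (0, 22, 613, 458)
side mat ((471.792724609375, -154.5286865234375), 89.0488510131836)
red bbox (249, 249, 48, 67)
[187, 179, 195, 198, 210, 226, 226, 187, 181, 111, 124, 124, 125, 127, 126, 124, 125, 129, 122, 125, 126, 126, 124, 172, 130, 227, 227]
[[281, 249], [294, 255], [296, 264], [296, 293], [291, 308], [286, 313], [265, 315], [252, 307], [249, 258], [261, 250]]
board? (0, 0, 460, 420)
board corners scene@20 [[ 628.   189.4]
 [ 783.1  184.4]
 [ 764.4 -136.7]
 [ 630.3 -137.1]]
board corners side@20 [[ 757.4 -125.6]
 [ 611.6 -119.8]
 [ 645.1  205.3]
 [ 786.   193.4]]
scene: jar top100 [[ 428.6 -378.7]] oil top220 [[ 560.8 -417.3]] eggcup45 [[667.1 157.4]] mug95 [[490.6 424.7]] mill150 [[639.1 389.6]] purple110 [[361.5  66.2]] blue [[362.9 204.6]
 [252.9 286.8]] red [[514.3 168.3]]
ramekin [[521.5 308. ]] [[512.3 316.7]] spoon [[760.8 146.5]
 [747.1 -63.9]]
bowl [[ 848.1 -357.4]]
side: purple [[352.7  74.8]] red [[510.4 177.7]] blue [[354.8 213.5]
 [249.  298.7]] egg [[695.4 118.3]] oil [[ 548.9 -398.6]]
```

View pics/zz.png

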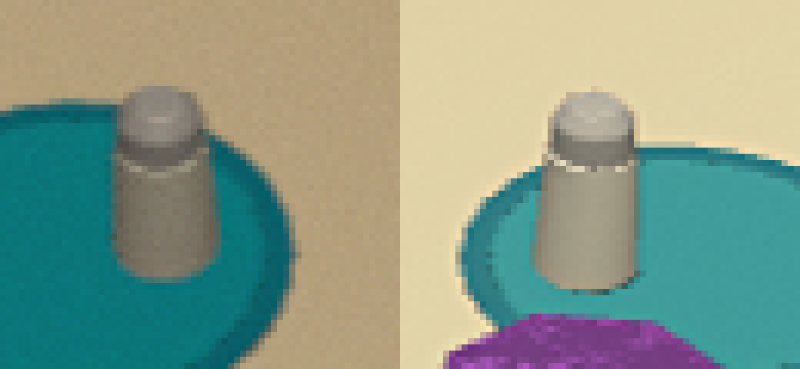

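In the zoomed crop, the scene view puts the shaker's top at about (311,272.4) and its foot centre at about (311.7,297). In the side view the top is at about (366.4,223) and the foot at (365.2,248.5).

```bash
python3 - <<'E'
from h import *
np.set_printoptions(precision=1,suppress=True)
A,B=load("scene"),load("side")
for n,p,q in [("shaker top",(311,272.4),(366.4,222.9)),("shaker foot",(311.7,296.9),(365.2,248.5)),("crock top",(378.7,197),(272.5,262)),("eggcup top",(429,238),(234,243)),("ramekin",(405,193),(223,321)),("mill top",(460,158),(139,272)),("mug top",(415,155),(183,332))]:
    print(n,*tri(A,p,B,q))
s=tri(A,(311.7,296.9),B,(365.2,248.5))[0]
print("crock corners lower (z~12?) scene",plane(A,[(360,194),(367,187),(381,185),(393,189),(397,194)],110), "side",plane(B,[(249,258),(261,250),(281,249),(294,255),(296,264)],110))
E
python3 - <<'E'
from h import *
A,B=load("scene"),load("side")
a=cv2.resize(A["image"][175:250,340:420],(400,375),interpolation=cv2.INTER_CUBIC)
b=cv2.resize(B["image"][240:330,230:326],(400,375),interpolation=cv2.INTER_CUBIC)
cv2.imwrite("pics/cr.png",np.hstack([a,b]))
E
```

```text
shaker top [ 500.6 -127.7   69.9] 0.6578494549587393
shaker foot [ 501.9 -131.7   -5.2] 1.1140493056596446
crock top [512.6 174.  106.5] 4.249473873417298
eggcup top [676.  135.   64.1] 0.4399450189080154
ramekin [517.9 313.4  37.1] 2.0566159158994295
mill top [636.4 401.8 143.8] 3.889615524528871
mug top [491.3 423.7  95.8] 0.5178454007875993
crock corners lower (z~12?) scene [[465.2 154.7]
 [464.7 192.1]
 [491.8 219.3]
 [528.  219.1]
 [547.8 204.1]] side [[556.9 199.9]
 [559.7 162.7]
 [531.3 132.3]
 [495.9 130.8]
 [470.9 152.1]]
```

View pics/cr.png

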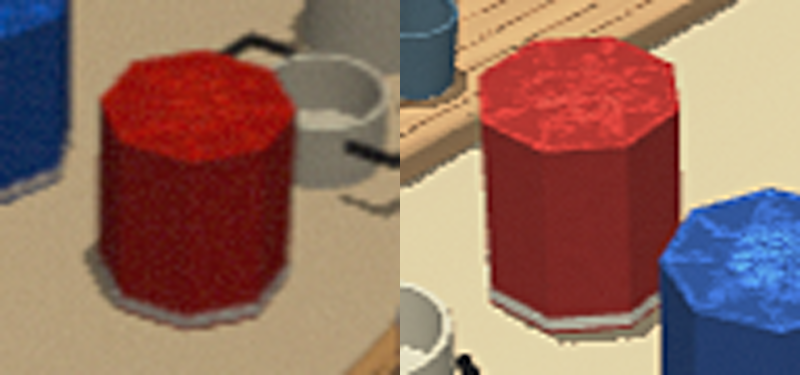

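The crop shows flats facing world ±x and ±y, so the crock's yaw is about 0. Its centre is about (512,175), and the triangulated heights match the sizes given. Next I move over the shaker.

```bash
python3 -m handwheel '[0.81,-0.43,0,0,0,0,70,0.81,-0.43,0,0,0,0,70,0.81,-0.43,0,0,0,0,70,0.81,-0.43,0,0,0,0,70,0.81,-0.43,0,0,0,0,70,0.81,-0.43,0,0,0,0,70,0.81,-0.43,0,0,0,0,70,0.81,-0.43,0,0,0,0,70,0.81,-0.43,0,0,0,0,70,0.81,-0.43,0,0,0,0,70,0.81,-0.43,0,0,0,0,70,0.81,-0.43,0,0,0,0,70]' 40; cat > st.py <<'E'
from plant import r
import numpy as np,json,sys
from scipy.spatial.transform import Rotation as Ro
s=r.get_state(); R=Ro.from_euler('xyz',s['tool_rot'])
f=lambda a:[round(float(v),3) for v in a]
print(s['time_s'],'q',f(s['q']),'p',f(s['eef_pos']),'rot',f(s['tool_rot']),'F',f(s['contact_force']),'w',s['width'],'g',s['grasp_force'])
open('log.jsonl','a').write(json.dumps([f(s['q']),f(s['eef_pos']),f(s['tool_rot'])])+'\n')
if len(sys.argv)>1:
    t=json.loads(sys.argv[1]); d=R.inv().apply(np.array(t[:3])-s['eef_pos']); print('shift units',f(d/40))
    if len(t)>3:
        print('turn units',f((R.inv()*Ro.from_euler('xyz',t[3:])).as_rotvec()/0.08))
E
python3 st.py '[501.3,-130,22]'
```

```text
time_s: 1.1
eef_pos: [502.4, -130.0, 231.0]
tool_rot: [-3.141, 0.0, 0.467]
contact_force: [0.6, -0.2, -0.2]
width: 0.819
grasp_force: 0.0
1.1 q [-0.468, 0.203, 1.608, -0.0, 1.331, 0.636] p [502.363, -130.031, 231.021] rot [-3.141, 0.0, 0.467] F [0.628, -0.165, -0.224] w 0.8194581620812811 g 0.0
shift units [-0.021, -0.01, 5.226]
```

```bash
python3 -m handwheel '[0,0,0.65,0,0,0,70,0,0,0.65,0,0,0,70,0,0,0.65,0,0,0,70,0,0,0.65,0,0,0,70,0,0,0.65,0,0,0,70,0,0,0.65,0,0,0,70,0,0,0.65,0,0,0,70,0,0,0.65,0,0,0,70,0,0,0,0,0,0,20,0,0,0,0,0,0,20,0,0,0,0,0,0,20,0,0,0,0,0,0,20]' 40; python3 -m handwheel '[0,0,0,0,0,0,20,0,0,0,0,0,0,20,0,0,0,0,0,0,20,0,0,-0.5,0,0,0,20,0,0,-0.8,0,0,0,20,0,0,-0.8,0,0,0,20]' 40; python3 st.py '[675,-50,105]'
```

```text
time_s: 2.1
eef_pos: [503.0, -132.4, 24.9]
tool_rot: [3.139, -0.002, 0.467]
contact_force: [0.2, 0.0, -0.7]
width: 0.43
grasp_force: 40.1
time_s: 2.6
eef_pos: [500.8, -131.4, 107.7]
tool_rot: [-3.139, 0.002, 0.467]
contact_force: [0.6, -0.5, -1.0]
width: 0.431
grasp_force: 40.5
2.6 q [-0.472, 0.322, 1.777, -0.0, 1.045, 0.632] p [500.845, -131.394, 107.662] rot [-3.139, 0.002, 0.467] F [0.622, -0.542, -1.039] w 0.43093707351045374 g 40.47070525273739
shift units [4.804, 0.142, 0.058]
```

```bash
python3 -m handwheel '[0.5,0,0,0,0,0,20,0.7,0,0,0,0,0,20,0.8,0,0,0,0,0,20,0.8,0,0,0,0,0,20,0.8,0,0,0,0,0,20,0.7,0,0,0,0,0,20,0.5,0,0,0,0,0,20,0,0,0.4,0,0,0,20,0,0,0.5,0,0,0,20,0,0,0.4,0,0,0,20,0,0,0,0,0,0,20]' 40; python3 st.py '[675,-50,43]'; python3 - <<'E'
from plant import optics
from h import *
ims=[]
for n in("scene","side"):
    d=optics.snapshot(n); np.savez(f"pics/{n}2.npz",**d)
    ims.append(d["image"][210:360,330:530] if n=="scene" else d["image"][180:330,170:370])
cv2.imwrite("pics/place.png",cv2.resize(np.hstack(ims),(800,300),interpolation=cv2.INTER_CUBIC))
E
```

```text
time_s: 3.52
eef_pos: [670.6, -44.6, 51.4]
tool_rot: [-3.137, 0.005, 0.467]
contact_force: [-1.3, 0.8, -1.6]
width: 0.43
grasp_force: 40.4
3.5167 q [-0.232, 0.629, 1.417, -0.0, 1.103, 0.872] p [670.641, -44.628, 51.375] rot [-3.137, 0.005, 0.467] F [-1.27, 0.817, -1.622] w 0.42966225977838923 g 40.44742209727701
shift units [0.038, 0.17, 0.208]
```

View pics/place.png

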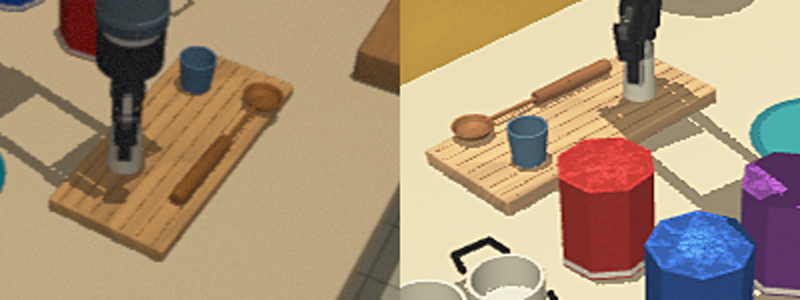

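The scene crop shows the shaker held upright over the board's near half, clear of the spoon and egg cup. The board's near corner is at about (355,311) in the scene view and (328,226) in the side view.

```bash
python3 - <<'E'
from h import *
A,B=load("scene2"),load("side2")
print("board corner",*tri(A,(355,311.5),B,(328,226)))
E
python3 -m handwheel '[0,0,0.08,0,0,0,20,0,0,0.07,0,0,0,20,0,0,0,0,0,0,20]' 40;python3 st.py
```

```text
board corner [ 622.14869403 -132.48494387   10.0232364 ] 0.2272711429039933
time_s: 3.87
eef_pos: [673.6, -45.7, 49.9]
tool_rot: [3.141, -0.001, 0.467]
contact_force: [0.4, -0.4, -2.1]
width: 0.432
grasp_force: 40.5
3.8667 q [-0.233, 0.63, 1.418, 0.0, 1.092, 0.872] p [673.602, -45.661, 49.947] rot [3.141, -0.001, 0.467] F [0.401, -0.417, -2.148] w 0.4323009373702086 g 40.480666627554456
```

```bash
python3 -m handwheel '[0,0,0.07,0,0,0,20,0,0,0.06,0,0,0,20,0,0,0.03,0,0,0,20,0,0,0,0,0,0,20]' 40;python3 st.py
```

```text
time_s: 4.2
eef_pos: [673.6, -45.5, 44.0]
tool_rot: [3.141, -0.001, 0.467]
contact_force: [-2.4, 0.1, 4.4]
width: 0.433
grasp_force: 41.0
4.2 q [-0.232, 0.637, 1.423, -0.0, 1.081, 0.872] p [673.603, -45.506, 43.97] rot [3.141, -0.001, 0.467] F [-2.385, 0.109, 4.404] w 0.4330507078689374 g 41.04723443291732
```

```bash
python3 -m handwheel '[0,0,0,0,0,0,60,0,0,0,0,0,0,60,0,0,0,0,0,0,60,0,0,-0.4,0,0,0,60,0,0,-0.8,0,0,0,60,0,0,-0.9,0,0,0,60,0,0,-0.9,0,0,0,60,0,0,-0.9,0,0,0,60,0,0,-0.8,0,0,0,40,0,0,0,0,0,0,10,0,0,0,0,0,0,10]'; python3 st.py '[512,270,230,3.1416,0,1.5708]'
python3 - <<'E'
from plant import optics
from h import *
for n in("scene","side"):
    d=optics.snapshot(n); np.savez(f"pics/{n}3.npz",**d)
a,b=load("scene3"),load("side3")
cv2.imwrite("pics/p3.png",np.hstack([cv2.resize(a["image"][130:360,300:520],(400,418)),cv2.resize(b["image"][180:410,130:350],(400,418))]))
E
```

```text
time_s: 5.12
eef_pos: [674.6, -45.8, 233.9]
tool_rot: [3.138, -0.004, 0.467]
contact_force: [-0.2, 0.1, -0.9]
width: 0.285
grasp_force: 0.0
5.1167 q [-0.232, 0.483, 1.198, -0.0, 1.454, 0.872] p [674.632, -45.757, 233.921] rot [3.138, -0.004, 0.467] F [-0.239, 0.122, -0.872] w 0.2848263179885323 g 0.0
shift units [-0.078, -8.879, 0.064]
turn units [0.073, -0.024, -13.799]
```

View pics/p3.png

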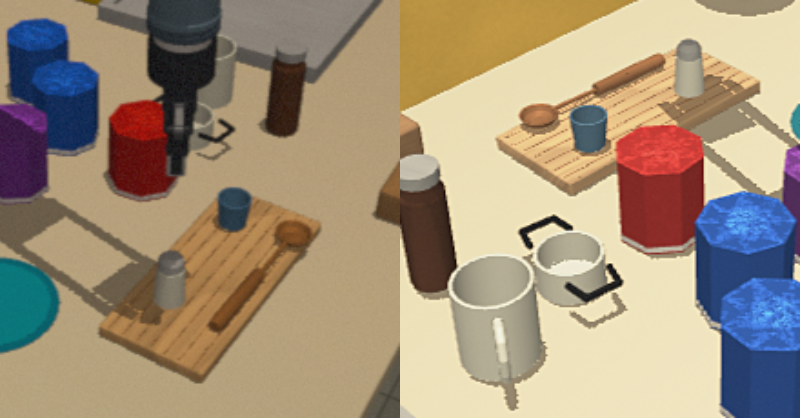

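The shaker stands upright on the board, clear of everything. The crock and ramekin haven't moved. Next I go behind the crock on its +y side.

```bash
python3 -m handwheel '[0,-0.5,0,0,0,0,10,0,-0.8,0,0,0,0,10,0,-0.8,0,0,0,0,10,0,-0.8,0,0,0,0,10,0,-0.8,0,0,0,0,10,0,-0.8,0,0,0,0,10,0,-0.8,0,0,0,0,10,0,-0.8,0,0,0,0,10,0,-0.8,0,0,0,0,10,0,-0.8,0,0,0,0,10,0,-0.8,0,0,0,0,10,0,-0.5,0,0,0,0,10]' >/dev/null; python3 -m handwheel '[0,0,0,0,0,-1,10,0,0,0,0,0,-1,10,0,0,0,0,0,-1,10,0,0,0,0,0,-1,10,0,0,0,0,0,-1,10,0,0,0,0,0,-1,10,0,0,0,0,0,-1,10,0,0,0,0,0,-1,10,0,0,0,0,0,-1,10,0,0,0,0,0,-1,10,0,0,0,0,0,-1,10,0,0,0,0,0,-1,10]'; python3 -m handwheel '[0,0,0,0,0,-1,10,0,0,0,0,0,-0.8,10,0,0,0,0,0,0,10]'; python3 st.py '[512,243,92,3.1416,0,1.5708]'
```

```text
time_s: 7.22
eef_pos: [510.2, 275.6, 228.4]
tool_rot: [-3.137, 0.002, 1.431]
contact_force: [0.6, -0.5, -0.1]
width: 0.116
grasp_force: 0.0
time_s: 7.47
eef_pos: [510.2, 275.6, 228.6]
tool_rot: [-3.137, 0.001, 1.573]
contact_force: [0.3, 0.1, -0.5]
width: 0.117
grasp_force: 0.0
7.4667 q [0.303, 0.317, 1.462, -0.0, 1.367, 0.301] p [510.248, 275.648, 228.568] rot [-3.137, 0.001, 1.573] F [0.307, 0.099, -0.519] w 0.11685844119280853 g 0.0
shift units [-0.812, 0.056, 3.415]
turn units [-0.052, 0.016, 0.027]
```

```bash
python3 -m handwheel '[0,0,0,0,-1,0,10,0,0,0,0,-1,0,10,0,0,0,0,-1,0,10,0,0,0,0,-1,0,10,0,0,0,0,0,0,10]'; python3 st.py
cat > kin.py <<'E'
import numpy as np, json
from scipy.spatial.transform import Rotation as Ro
from scipy.optimize import least_squares
def fk(q,p):
    h,L1,L2,L3,off,a,s4,s6=p[0],p[1],p[2],p[3],p[4],p[5],np.sign(p[6]),-1
    R=Ro.from_euler('z',q[0]); P=R.apply([0,off,h])
    R1=R*Ro.from_euler('y',q[1]); P=P+R1.apply([0,0,L1])
    R2=R1*Ro.from_euler('y',q[2]); P=P+R2.apply([a,0,L2])
    R3=R2*Ro.from_euler('z',s4*q[3])*Ro.from_euler('y',q[4]); P=P+R3.apply([0,0,L3])
    return P,R3*Ro.from_euler('z',p[7]+ (1 if len(p)<9 else p[8])*q[5])
def data(): return [json.loads(l) for l in open('log.jsonl')]+[[[-1.307,.259,1.535,0,1.348,-.203],[247.5,-491.1,231.3],[3.1416,0,.467]]]
def fit():
    D=data(); best=None
    for s4 in(1,-1):
        for s6 in(1,-1):
            for g in (np.pi/2,-np.pi/2,0,np.pi):
                def res(x):
                    o=[]
                    for q,P,e in D:
                        p,R=fk(q,list(x[:6])+[s4,g,s6]); o+=list(p-P)+list(100*(Ro.from_euler('xyz',e).inv()*R).as_rotvec())
                    return o
                f=least_squares(res,[250,450,400,220,0,0],loss='soft_l1')
                if best is None or f.cost<best[0]: best=(f.cost,list(f.x)+[s4,g,s6],np.abs(res(f.x)).max())
    return best
if __name__=="__main__": print(fit())
E
python3 kin.py
```

```text
time_s: 7.88
eef_pos: [510.0, 277.7, 227.9]
tool_rot: [-3.137, 0.325, 1.573]
contact_force: [-0.1, -0.0, -0.4]
width: 0.115
grasp_force: 0.0
7.8833 q [0.479, 0.44, 1.326, -0.285, 1.534, 0.511] p [509.951, 277.667, 227.907] rot [-3.137, 0.325, 1.573] F [-0.118, -0.011, -0.421] w 0.11472849861516782 g 0.0
(np.float64(0.35192503073447146), [np.float64(221.02726075973496), np.float64(534.2120581660292), np.float64(425.77635759390995), np.float64(353.9052733330734), np.float64(110.75959427010561), np.float64(59.63773092327771), 1, 1.5707963267948966, 1], np.float64(0.3755258957456533))
```

```bash
cat >> kin.py <<'E'
LO=np.array([-3.14,-.91,.19,-1.22,.22,-3.12]);HI=np.array([3.14,2.08,2.58,4.36,2.71,3.12])
PAR=[221.03,534.21,425.78,353.91,110.76,59.64,1,np.pi/2,1]
def ik(P,Rt,q0=None,n=12,rng=np.random.default_rng(0)):
    best=None
    for k in range(n):
        x0=q0 if (k==0 and q0 is not None) else rng.uniform(np.maximum(LO,[-1.6,-.5,.3,-1.2,.3,-3]),np.minimum(HI,[1.6,1.5,2.4,4,2.5,3]))
        f=least_squares(lambda q:np.r_[(fk(q,PAR)[0]-P)/100,(Rt.inv()*fk(q,PAR)[1]).as_rotvec()],np.clip(x0,LO+.01,HI-.01),bounds=(LO,HI))
        if best is None or f.cost<best[0]: best=(f.cost,f.x)
        if f.cost<1e-8: break
    return best
def orient(z,y):
    z=np.array(z,float);z/=np.linalg.norm(z);y=np.array(y,float);y-=z*(y@z);y/=np.linalg.norm(y)
    return Ro.from_matrix(np.c_[np.cross(y,z),y,z])
E
python3 - <<'E'
from kin import *
np.set_printoptions(precision=2,suppress=True)
qc=[.479,.44,1.326,-.285,1.534,.511]
for P in ([512,115,90],[470,-150,110],[500,-150,90]):
  for az in (-130,-110,-90,-60,-30,0,30,60,90,120):
    o=[]
    for b in (0,20,40,60):
        a,bb=np.radians(az),np.radians(b); z=[np.cos(a)*np.cos(bb),np.sin(a)*np.cos(bb),-np.sin(bb)]
        for nm,y in (("V",[0,0,1]),("H",[-np.sin(a),np.cos(a),0])):
            c=min((ik(np.array(P,float),orient(z,s*np.array(y)),qc,4) for s in(1,-1)),key=lambda t:t[0])
            o.append(f"{b}{nm}:"+("ok" if c[0]<1e-6 else "--"))
    print(P,az,' '.join(o))
E
```

```text
[512, 115, 90] -130 0V:ok 0H:ok 20V:ok 20H:ok 40V:ok 40H:ok 60V:ok 60H:ok
[512, 115, 90] -110 0V:ok 0H:ok 20V:ok 20H:ok 40V:ok 40H:ok 60V:ok 60H:ok
[512, 115, 90] -90 0V:ok 0H:ok 20V:ok 20H:ok 40V:ok 40H:ok 60V:ok 60H:ok
[512, 115, 90] -60 0V:-- 0H:-- 20V:-- 20H:-- 40V:ok 40H:ok 60V:ok 60H:ok
[512, 115, 90] -30 0V:ok 0H:ok 20V:ok 20H:ok 40V:-- 40H:-- 60V:ok 60H:ok
[512, 115, 90] 0 0V:-- 0H:-- 20V:-- 20H:-- 40V:ok 40H:ok 60V:ok 60H:ok
[512, 115, 90] 30 0V:-- 0H:-- 20V:-- 20H:-- 40V:ok 40H:ok 60V:ok 60H:ok
[512, 115, 90] 60 0V:ok 0H:ok 20V:ok 20H:ok 40V:ok 40H:ok 60V:ok 60H:ok
[512, 115, 90] 90 0V:ok 0H:ok 20V:ok 20H:ok 40V:ok 40H:ok 60V:ok 60H:ok
[512, 115, 90] 120 0V:ok 0H:ok 20V:ok 20H:ok 40V:ok 40H:ok 60V:ok 60H:ok
[470, -150, 110] -130 0V:ok 0H:ok 20V:ok 20H:ok 40V:ok 40H:ok 60V:ok 60H:ok
[470, -150, 110] -110 0V:ok 0H:ok 20V:ok 20H:ok 40V:ok 40H:ok 60V:ok 60H:ok
[470, -150, 110] -90 0V:-- 0H:-- 20V:-- 20H:-- 40V:ok 40H:ok 60V:ok 60H:ok
[470, -150, 110] -60 0V:ok 0H:ok 20V:ok 20H:ok 40V:-- 40H:-- 60V:ok 60H:ok
[470, -150, 110] -30 0V:-- 0H:-- 20V:-- 20H:-- 40V:ok 40H:ok 60V:ok 60H
[... 410 characters left out ...]
:ok 20H:ok 40V:ok 40H:ok 60V:ok 60H:ok
[500, -150, 90] -110 0V:ok 0H:ok 20V:ok 20H:ok 40V:ok 40H:ok 60V:ok 60H:ok
[500, -150, 90] -90 0V:-- 0H:-- 20V:-- 20H:-- 40V:ok 40H:ok 60V:ok 60H:ok
[500, -150, 90] -60 0V:ok 0H:ok 20V:ok 20H:-- 40V:-- 40H:-- 60V:ok 60H:ok
[500, -150, 90] -30 0V:-- 0H:-- 20V:-- 20H:-- 40V:ok 40H:ok 60V:ok 60H:ok
[500, -150, 90] 0 0V:-- 0H:-- 20V:-- 20H:-- 40V:ok 40H:ok 60V:ok 60H:ok
[500, -150, 90] 30 0V:ok 0H:ok 20V:ok 20H:ok 40V:ok 40H:ok 60V:ok 60H:ok
[500, -150, 90] 60 0V:ok 0H:ok 20V:ok 20H:ok 40V:ok 40H:ok 60V:ok 60H:ok
[500, -150, 90] 90 0V:ok 0H:ok 20V:ok 20H:ok 40V:ok 40H:ok 60V:ok 60H:ok
[500, -150, 90] 120 0V:ok 0H:ok 20V:ok 20H:ok 40V:ok 40H:ok 60V:ok 60H:ok
```

```bash
python3 -m handwheel '[0.135,0,0.605,0,0,0,10,0.135,0,0.605,0,0,0,10,0.135,0,0.605,0,0,0,10,0.135,0,0.605,0,0,0,10,0.135,0,0.605,0,0,0,10,0.135,0,0.605,0,0,0,10,-0.2,0,0.07,0,0,0,10,-0.2,0,0.07,0,0,0,10,0,0,0,0,0,0,10]'; python3 st.py '[510,236,80]'
python3 - <<'E'
from kin import *
np.set_printoptions(precision=2,suppress=True)
q=data()[-2][0]
for b in (70,50,35,20):
    bb=np.radians(b); z=[0,-np.cos(bb),-np.sin(bb)]
    for y in ([1,0,0],[0,0,1],[0,0,-1]):
        c=ik(np.array([512,115,90.]),orient(z,y),q,1); print(b,y,c[0],c[1])
E
```

```text
time_s: 8.63
eef_pos: [511.6, 242.2, 83.5]
tool_rot: [3.141, 0.32, 1.569]
contact_force: [0.1, -0.5, 0.3]
width: 0.117
grasp_force: 0.0
8.6333 q [0.426, 0.533, 1.554, -0.311, 1.208, 0.561] p [511.593, 242.221, 83.459] rot [3.141, 0.32, 1.569] F [0.079, -0.494, 0.267] w 0.11712490139858522 g 0.0
shift units [-0.12, -0.04, 0.131]
70 [1, 0, 0] 5.446200259817121e-31 [ 0.23  0.44  1.71 -0.38  1.11  0.42]
70 [0, 0, 1] 1.3274191000268033e-19 [ 0.23  0.44  1.71 -0.38  1.11  2.  ]
70 [0, 0, -1] 1.3908693720259022e-24 [ 0.23  0.44  1.71 -0.38  1.11 -1.15]
50 [1, 0, 0] 6.02368381235154e-26 [ 0.41  0.6   1.61 -0.66  1.32  0.71]
50 [0, 0, 1] 2.5933643802869395e-27 [ 0.41  0.6   1.61 -0.66  1.32  2.28]
50 [0, 0, -1] 5.977774960580238e-21 [ 0.41  0.6   1.61 -0.66  1.32 -0.86]
35 [1, 0, 0] 3.4242247884813985e-19 [ 0.5   0.74  1.54 -0.81  1.49  0.84]
35 [0, 0, 1] 1.2612015148523704e-19 [ 0.5   0.74  1.54 -0.81  1.49  2.41]
35 [0, 0, -1] 6.57149730256917e-30 [ 0.5   0.74  1.54 -0.81  1.49 -0.73]
20 [1, 0, 0] 2.437212883773933e-30 [ 0.55  0.89  1.48 -0.93  1.67  0.93]
20 [0, 0, 1] 2.028666043831004e-27 [ 0.55  0.89  1.48 -0.93  1.67  2.5 ]
20 [0, 0, -1] 3.7115214775539665e-25 [ 0.55  0.89  1.48 -0.93  1.67 -0.64]
```

```bash
python3 -m handwheel '[-0.095,0,0.03,0,0,0,10,-0.095,0,0.03,0,0,0,10,-0.208,0,-0.07,0,0,0,10,-0.208,0,-0.07,0,0,0,10,-0.208,0,-0.07,0,0,0,10,-0.208,0,-0.07,0,0,0,10,-0.208,0,-0.07,0,0,0,10,-0.208,0,-0.07,0,0,0,10]'; python3 st.py; python3 - <<'E'
from plant import optics
from h import *
d=optics.snapshot("side"); np.savez("pics/t1.npz",**d); a=optics.snapshot("scene")
cv2.imwrite("pics/t1.png",np.hstack([cv2.resize(d["image"][180:410,160:380],(400,418)),cv2.resize(a["image"][130:330,280:480],(418,418))[:, :400]]))
E
```

```text
time_s: 9.3
eef_pos: [511.0, 192.9, 115.1]
tool_rot: [-3.141, 0.321, 1.571]
contact_force: [0.8, 1.7, -0.2]
width: 0.117
grasp_force: 0.1
9.3 q [0.35, 0.455, 1.597, -0.321, 1.221, 0.481] p [511.033, 192.914, 115.071] rot [-3.141, 0.321, 1.571] F [0.832, 1.73, -0.15] w 0.11714822532869736 g 0.10628912117681466
```

View pics/t1.png

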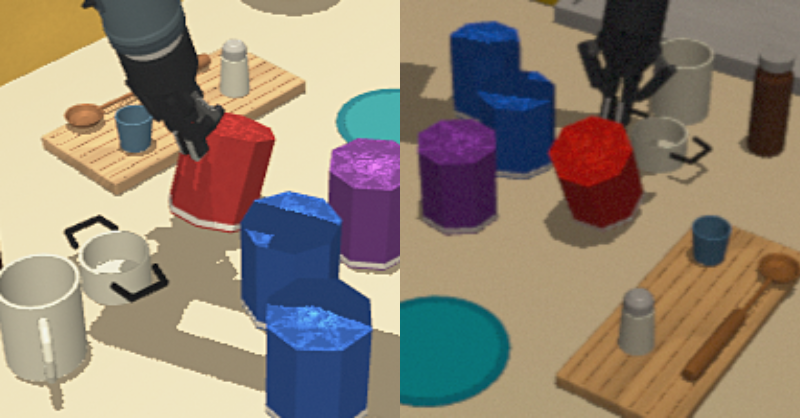

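The crock is tipping cleanly about its −y edge, at roughly 22°. I carry on along the arc.

```bash
python3 -m handwheel '[-0.2,0,0.01,0,0,0,10,-0.2,0,0.02,0,0,0,10,-0.2,0,0.02,0,0,0,10,-0.12,0,0.02,0,0,0,10,-0.12,0,0.03,0,0,0,10,-0.12,0,0.04,0,0,0,10,-0.12,0,0.04,0,0,0,10]'; python3 st.py; python3 -m handwheel '[0,0,0,0,0,0,10,0,0,0,0,0,0,10,0,0,0,0,0,0,10]';python3 - <<'E'
from plant import optics
from h import *
d=optics.snapshot("side"); np.savez("pics/t2.npz",**d); a=optics.snapshot("scene"); np.savez("pics/t2s.npz",**a)
cv2.imwrite("pics/t2.png",np.hstack([cv2.resize(d["image"][180:410,180:400],(400,418)),cv2.resize(a["image"][130:330,280:480],(418,418))[:, :400]]))
E
```

```text
time_s: 9.98
eef_pos: [510.6, 150.1, 120.3]
tool_rot: [-3.139, 0.321, 1.571]
contact_force: [0.4, 0.1, 0.2]
width: 0.117
grasp_force: 0.0
9.9833 q [0.279, 0.417, 1.645, -0.331, 1.193, 0.42] p [510.583, 150.102, 120.267] rot [-3.139, 0.321, 1.571] F [0.421, 0.113, 0.213] w 0.1170937872339367 g 0.0
time_s: 10.23
eef_pos: [511.2, 150.8, 120.8]
tool_rot: [-3.141, 0.32, 1.571]
contact_force: [-0.4, -0.9, -0.8]
width: 0.116
grasp_force: 0.0
```

View pics/t2.png

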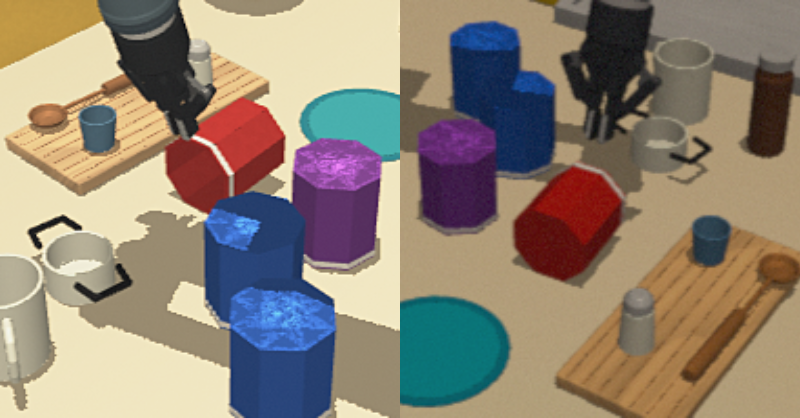

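The crock now lies with its base toward −y and its mouth toward +y. The white rim runs from (366,210) to (386,226) in the scene view and from (289,253) to (308,271) in the side view. Nothing else has moved.

```bash
python3 - <<'E'
from h import *
np.set_printoptions(precision=1,suppress=True)
A,B=load("t2s"),load("t2")
print("scene z96",plane(A,[(366,210),(374,211),(386,226)],96),"z68",plane(A,[(386,226)],68))
print("side z96",plane(B,[(289,253),(271,262)],96),"z68",plane(B,[(308,271)],68),"z28",plane(B,[(308,287)],28))
for n,d in(("scene",A),("side",B)):
    im=d["image"]; red=cv2.bitwise_or(mask(im,(0,150,40),(7,255,255)),mask(im,(172,150,40),(180,255,255)))
    x0,y0,x1,y1=(325,200,400,270) if n=="scene" else (260,225,350,305)
    m=np.zeros_like(red); m[y0:y1,x0:x1]=red[y0:y1,x0:x1]
    c=big(m); print(n,cv2.approxPolyDP(cv2.convexHull(c),1.5,True)[:,0].tolist())
    hsv=cv2.cvtColor(im,cv2.COLOR_BGR2HSV); w=((hsv[...,1]<60)&(hsv[...,2]>120)).astype(np.uint8)*255
    near=cv2.dilate(m,np.ones((5,5)));w=w&near; ys,xs=np.nonzero(w); print(len(xs),sorted(zip(xs.tolist(),ys.tolist()))[::4])
E
```

```text
scene z96 [[504.5 118.4]
 [524.2 125.2]
 [580.2  86.2]] z68 [[563.7 118.4]]
side z96 [[523.1 117. ]
 [527.9 166.1]] z68 [[475.8 109.8]] z28 [[474.  111.5]]
scene [[365, 210], [378, 216], [385, 225], [384, 237], [369, 257], [362, 262], [356, 263], [343, 258], [335, 247], [335, 235], [353, 215], [361, 210]]
40 [(363, 208), (365, 209), (368, 209), (371, 210), (373, 211), (375, 212), (378, 214), (381, 216), (382, 219), (385, 222)]
side [[313, 233], [326, 239], [336, 256], [335, 269], [312, 286], [309, 286], [288, 252], [289, 248]]
230 [(269, 263), (270, 278), (272, 280), (274, 282), (276, 285), (279, 291), (281, 255), (282, 256), (283, 294), (285, 294), (286, 295), (287, 295), (288, 296), (289, 257), (290, 297), (291, 258), (292, 298), (293, 259), (294, 259), (295, 260), (297, 259), (297, 263), (298, 263), (299, 264), (300, 264), (301, 265), (301, 269), (302, 269), (303, 270), (304, 270), (304, 274), (305, 274), (306, 275), (306, 279), (306, 283), (306, 287), (307, 277), (307, 281), (307, 285), (316, 285), (321, 236), (323, 236), (324, 279), (326, 237), (328, 237), (329, 240), (330, 242), (331, 243), (332, 244), (333, 245), (333, 274), (334, 273), (335, 271), (336, 270), (337, 253), (337, 266), (338, 253), (338, 257)]
```

```bash
python3 -m handwheel '[0.04,0,-0.54,0,0,0,20,0.04,0.05,-0.54,0,0,0,20,0.04,0.05,-0.54,0,0,0,20,0,0,0,0,0,1,40,0,0,0,0,0,1,40,0,0,0,0,0,1,40,0,0,0,0,0,1,40,0,0,0,0,0,1,40,0,0,0,0,0,1,40,0,0,0,0,0,1,40,0,0,0,0,0,1,40,0,0,0,0,0,1,40]'>/dev/null;  python3 -m handwheel '[0,0,0,0,0,1,40,0,0,0,0,0,1,40,0,0,0,0,0,1,40,0,0,0,0,0,1,40,0,0,0,0,0,1,40,0,0,0,0,0,1,40,0,0,0,0,0,1,40,0,0,0,0,0,1,40,0,0,0,0,0,1,40,0,0,0,0,0,1,40,0,0,0,0,0,0.63,40,0,0,0,0,0,0,40]'; python3 -m handwheel '[0,0,0,-1,0,0,40,0,0,0,-1,0,0,40,0,0,0,-1,0,0,40,0,0,0,-1,0,0,40,0,0,0,-1,0,0,40,0,0,0,-1,0,0,40,0,0,0,-1,0,0,40,0,0,0,-1,0,0,40,0,0,0,-1,0,0,40,0,0,0,-1,0,0,40,0,0,0,-1,0,0,40,0,0,0,-0.3,0,0,40]'; python3 st.py '[515,141,107.5]'; python3 - <<'E'
from kin import *
R=orient([0,-np.cos(.349),-np.sin(.349)],[0,0,1]); Rc=Ro.from_euler('xyz',data()[-2][2])
print((Rc.inv()*R).as_rotvec()/.08, Rc.as_matrix())
E
```

```text
time_s: 12.33
eef_pos: [515.3, 176.0, 181.1]
tool_rot: [2.822, -0.0, -0.001]
contact_force: [0.8, 0.1, 0.1]
width: 0.47
grasp_force: 0.0
time_s: 13.33
eef_pos: [514.5, 176.4, 178.6]
tool_rot: [1.912, 0.006, 0.003]
contact_force: [-1.3, -0.3, -1.2]
width: 0.47
grasp_force: 0.0
13.3333 q [0.628, 0.829, 1.327, -0.917, 1.85, 2.357] p [514.548, 176.383, 178.638] rot [1.912, 0.006, 0.003] F [-1.28, -0.276, -1.189] w 0.4703113607809877 g 0.0
shift units [0.019, -1.379, 1.429]
[ 0.09756622 -0.00991704  0.08326417] [[ 9.99977500e-01  6.65791942e-03  8.19344847e-04]
 [ 2.99994150e-03 -3.34603151e-01 -9.42354356e-01]
 [-5.99996400e-03  9.42335611e-01 -3.34615596e-01]]
```

```bash
python3 -m handwheel '[0,-0.345,0.357,0,0,0,40,0,-0.345,0.357,0,0,0,40,0,-0.345,0.357,0,0,0,40,0,-0.345,0.357,0,0,0,40,0,0,0,0,0,0,40]'; python3 st.py '[515,85,87]'; python3 - <<'E'
from plant import optics
from h import *
d=optics.snapshot("side"); a=optics.snapshot("wrist"); np.savez("pics/w1.npz",**a); b=optics.snapshot("scene"); np.savez("pics/w1s.npz",**b)
np.savez("pics/w1d.npz",**d)
print(a["tool_from_camera"].round(2).tolist(),a["K"].round(1).tolist())
cv2.imwrite("pics/w1.png",np.vstack([np.hstack([cv2.resize(d["image"][180:360,160:400],(400,300)),cv2.resize(b["image"][130:280,280:480],(400,300))]),np.hstack([cv2.resize(a["image"],(400,300)),np.zeros((300,400,3),np.uint8)])]))
E
```

```text
time_s: 13.75
eef_pos: [514.1, 139.0, 106.9]
tool_rot: [1.917, 0.006, -0.001]
contact_force: [-0.5, 0.1, 0.2]
width: 0.472
grasp_force: 0.0
13.75 q [0.583, 0.89, 1.418, -0.917, 1.728, 2.461] p [514.073, 139.027, 106.856] rot [1.917, 0.006, -0.001] F [-0.466, 0.121, 0.24] w 0.47232365467361054 g 0.0
shift units [0.027, -0.008, 1.439]
[[0.0, -0.96, -0.28, 69.96], [1.0, 0.0, 0.0, 0.97], [-0.0, -0.28, 0.96, -142.46], [0.0, 0.0, 0.0, 1.0]] [[348.7, 0.0, 317.6], [0.0, 348.7, 240.0], [0.0, 0.0, 1.0]]
```

View pics/w1.png

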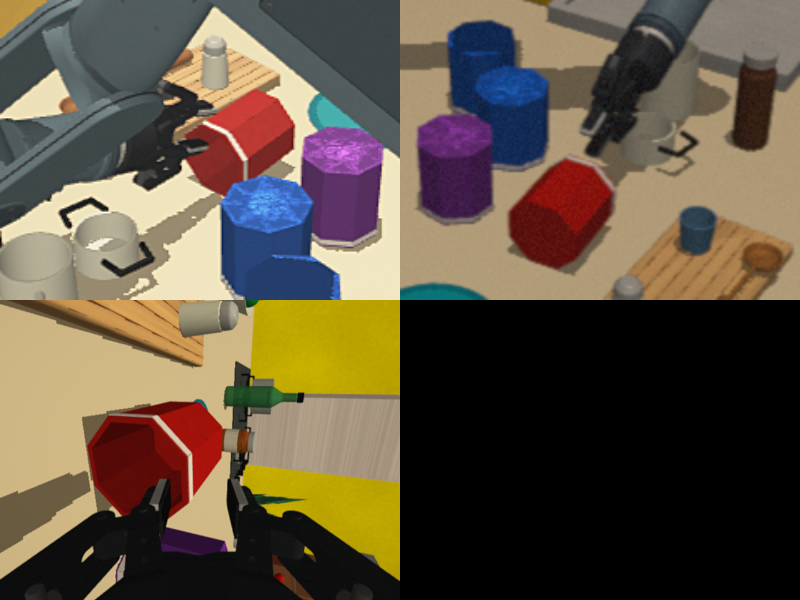

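The wrist view shows the mouth. The top wall of the rim lies between the two fingers, spanning about (304,251) to (304,317) in full-size pixels.

```bash
python3 - <<'E'
from h import *
from scipy.spatial.transform import Rotation as Ro
np.set_printoptions(precision=1,suppress=True)
a=load("w1"); T=a["tool_from_camera"]; R=Ro.from_euler('xyz',[1.917,.006,-.001]); P=np.array([514.5,139.0,107])
im=a["image"]; hsv=cv2.cvtColor(im,cv2.COLOR_BGR2HSV)
w=((hsv[...,1]<70)&(hsv[...,2]>120)).astype(np.uint8)
for v in range(255,320,8):
    xs=np.nonzero(w[v,280:325])[0]+280; print(v,(xs.min(),xs.max()) if len(xs) else None,end=' ')
print()
for z in (96,):
  for px in [(300,248),(304,251),(304,285),(304,317),(300,251),(308,317)]:
    c=R.apply(T[:3,3])+P; d=R.apply(T[:3,:3]@np.linalg.inv(a["K"])@np.array([*px,1.])); print(px,c+d*(96-c[2])/d[2], c+d*(115-c[1])/d[1])
E
```

```text
255 (np.int64(301), np.int64(306)) 263 (np.int64(301), np.int64(306)) 271 (np.int64(301), np.int64(306)) 279 (np.int64(302), np.int64(307)) 287 (np.int64(302), np.int64(307)) 295 (np.int64(302), np.int64(307)) 303 (np.int64(302), np.int64(307)) 311 (np.int64(303), np.int64(307)) 319 (np.int64(303), np.int64(306)) 
(300, 248) [535.5 129.9  96. ] [530.4 115.   89.7]
(304, 251) [532.5 125.   96. ] [529.  115.   91.9]
(304, 285) [515.  125.3  96. ] [510.1 115.   91.8]
(304, 317) [497.5 125.5  96. ] [491.2 115.   91.7]
(300, 251) [534.1 130.   96. ] [528.7 115.   89.7]
(308, 317) [494.6 119.9  96. ] [491.7 115.   94.1]
```

```bash
python3 -m handwheel '[0.005,0,0.36,0,0,0,40,0.005,0,0.36,0,0,0,40,0.005,0,0.36,0,0,0,40,0.005,0,0.36,0,0,0,40,0,0,0,0,0,0,40]'; python3 -m handwheel '[0,0,0,0,0,0,20,0,0,0,0,0,0,20,0,0,0,0,0,0,20]' 40; python3 st.py '[515,47,115]'
```

```text
time_s: 14.32
eef_pos: [516.0, 85.1, 90.7]
tool_rot: [1.918, 0.0, -0.001]
contact_force: [-0.8, 0.6, -0.1]
width: 0.469
grasp_force: 0.0
time_s: 14.57
eef_pos: [516.4, 87.4, 90.4]
tool_rot: [1.919, -0.001, 0.001]
contact_force: [-0.2, 0.1, -2.0]
width: 0.231
grasp_force: 0.7
14.5667 q [0.516, 0.876, 1.517, -0.961, 1.637, 2.507] p [516.448, 87.42, 90.403] rot [1.919, -0.001, 0.001] F [-0.163, 0.12, -1.99] w 0.23146622204800502 g 0.7020336692221463
shift units [-0.037, 0.923, 0.74]
```

```bash
python3 -m handwheel '[0,0.13,0.075,0,0,0,20,0,0.13,0.075,0,0,0,20,0,0.12,0.09,0,0,0,18,0,0.12,0.09,0,0,0,16,0,0.11,0.1,0,0,0,14,0,0.11,0.1,0,0,0,12,0,0.1,0.105,0,0,0,10,0,0.1,0.105,0,0,0,8,0,0,0,0,0,0,0,0,0,0,0,0,0,0,0,0,0,0,0,0,0]' 60; python3 -m handwheel '[0,0,0,0,0,0,0,0,0,0,0,0,0,0]' 100; python3 st.py; python3 - <<'E'
from plant import optics
from h import *
for n in("side","scene"):
    d=optics.snapshot(n); np.savez(f"pics/g_{n}.npz",**d)
    im=d["image"]; red=cv2.bitwise_or(mask(im,(0,150,40),(7,255,255)),mask(im,(172,150,40),(180,255,255)))
    m=np.zeros_like(red); x0,y0,x1,y1=(325,170,400,275) if n=="scene" else (245,205,350,305)
    m[y0:y1,x0:x1]=red[y0:y1,x0:x1]; print(n,cv2.approxPolyDP(cv2.convexHull(big(m)),1.5,True)[:,0].tolist())
E
```

```text
time_s: 15.48
eef_pos: [516.1, 46.3, 114.4]
tool_rot: [1.918, 0.0, 0.0]
contact_force: [-0.3, -0.2, -3.5]
width: 0.045
grasp_force: 61.7
time_s: 15.65
eef_pos: [516.1, 46.6, 114.5]
tool_rot: [1.918, 0.0, 0.001]
contact_force: [-0.7, -1.0, -2.9]
width: 0.043
grasp_force: 97.4
15.65 q [0.461, 0.811, 1.588, -1.003, 1.602, 2.491] p [516.129, 46.558, 114.454] rot [1.918, 0.0, 0.001] F [-0.724, -0.992, -2.87] w 0.04288264114138504 g 97.44797229766846
side [[336, 233], [343, 249], [339, 265], [326, 272], [306, 277], [310, 236], [314, 229], [322, 227]]
scene [[353, 208], [368, 212], [379, 221], [381, 228], [365, 261], [360, 263], [343, 259], [332, 249], [330, 240], [346, 212]]
```

```bash
python3 -m handwheel '[0,0.2,-0.07,0,0,0,0,0,0.35,-0.13,0,0,0,0,0,0.35,-0.13,0,0,0,0,0,0.35,-0.13,0,0,0,0,0,0.2,-0.07,0,0,0,0,0,0,0,0.5,0,0,0,0,0,0,0.7,0,0,0,0,0,0,0.7,0,0,0,0,0,0,0.7,0,0,0,0,0,0,0.7,0,0,0]' 110; python3 st.py; python3 - <<'E'
from plant import optics
from h import *
for n in("side","scene"):
    d=optics.snapshot(n); np.savez(f"pics/l_{n}.npz",**d); cv2.imwrite(f"pics/l_{n}.png",d["image"])
    im=d["image"]; red=cv2.bitwise_or(mask(im,(0,150,40),(7,255,255)),mask(im,(172,150,40),(180,255,255)))
    m=np.zeros_like(red); x0,y0,x1,y1=(300,120,420,275) if n=="scene" else (245,120,380,305)
    m[y0:y1,x0:x1]=red[y0:y1,x0:x1]; c=big(m); print(n,cv2.contourArea(c),cv2.approxPolyDP(cv2.convexHull(c),1.5,True)[:,0].tolist())
E
```

```text
time_s: 16.58
eef_pos: [516.0, 46.8, 176.8]
tool_rot: [2.186, -0.001, 0.001]
contact_force: [0.2, -0.3, -2.8]
width: 0.042
grasp_force: 107.4
16.5833 q [0.396, 0.569, 1.602, -0.856, 1.504, 2.274] p [516.018, 46.766, 176.827] rot [2.186, -0.001, 0.001] F [0.15, -0.273, -2.836] w 0.04193429633662769 g 107.41834044456482
side 896.5 [[335, 218], [339, 234], [333, 249], [318, 256], [297, 251], [314, 208]]
scene 1714.0 [[348, 186], [354, 185], [366, 188], [381, 196], [385, 202], [370, 238], [354, 236], [337, 227], [332, 222]]
```

```bash
python3 -m handwheel '[0,0,0,1,0,0,0,0,0,0,1,0,0,0,0,0,0,1,0,0,0,0,0,0,1,0,0,0,0,0,0,1,0,0,0,0,0,0,1,0,0,0,0,0,0,1,0,0,0,0,0,0,1,0,0,0,0,0,0,1,0,0,0,0,0,0,1,0,0,0,0,0,0,1,0,0,0,0,0,0,0.94,0,0,0]' 110; python3 st.py '[470,-200,180]'
```

```text
time_s: 17.68
eef_pos: [515.2, 46.3, 176.4]
tool_rot: [3.139, 0.002, 0.001]
contact_force: [-0.5, -0.1, -3.6]
width: 0.042
grasp_force: 107.6
17.6833 q [-0.124, 0.246, 1.693, -0.003, 1.204, 1.446] p [515.211, 46.301, 176.434] rot [3.139, 0.002, 0.001] F [-0.493, -0.052, -3.642] w 0.04207282049907687 g 107.61926651000977
shift units [-1.136, 6.157, -0.073]
```

```bash
python3 -m handwheel '[-0.05,0.3,0,0,0,0,0,-0.1,0.55,0,0,0,0,0,-0.12,0.65,0,0,0,0,0,-0.12,0.65,0,0,0,0,0,-0.12,0.65,0,0,0,0,0,-0.12,0.65,0,0,0,0,0,-0.12,0.65,0,0,0,0,0,-0.12,0.65,0,0,0,0,0,-0.12,0.65,0,0,0,0,0,-0.1,0.5,0,0,0,0,0,-0.05,0.25,0,0,0,0,0,0,0,0,0,0,0,0]' 110; python3 st.py '[470,-200,84]'; python3 - <<'E'
from plant import optics
from h import *
np.set_printoptions(precision=1,suppress=True)
o=[]
for n in("side","scene"):
    d=optics.snapshot(n); np.savez(f"pics/m_{n}.npz",**d); o.append(d["image"])
    im=d["image"]; red=cv2.bitwise_or(mask(im,(0,150,40),(7,255,255)),mask(im,(172,150,40),(180,255,255)))
    x0,y0,x1,y1=(220,170,380,340) if n=="scene" else (320,120,460,270)
    m=np.zeros_like(red); m[y0:y1,x0:x1]=red[y0:y1,x0:x1]; c=big(m); print(n,cv2.contourArea(c),cv2.approxPolyDP(cv2.convexHull(c),1.5,True)[:,0].tolist())
cv2.imwrite("pics/m.png",np.hstack([cv2.resize(o[0][110:290,300:480],(400,400)),cv2.resize(o[1][170:350,210:390],(400,400))]))
E
```

```text
time_s: 18.68
eef_pos: [469.5, -201.5, 177.1]
tool_rot: [3.135, 0.003, -0.002]
contact_force: [0.0, -0.6, -3.7]
width: 0.047
grasp_force: 107.9
18.6833 q [-0.619, 0.233, 1.708, -0.008, 1.199, 0.956] p [469.473, -201.494, 177.134] rot [3.135, 0.003, -0.002] F [0.046, -0.626, -3.735] w 0.047288531180228535 g 107.92389750480652
shift units [0.02, -0.053, 2.328]
side 1547.5 [[410, 176], [405, 211], [395, 218], [378, 218], [366, 212], [364, 206], [366, 172]]
scene 1277.0 [[312, 230], [314, 264], [305, 273], [288, 276], [275, 271], [271, 250], [281, 241]]
```

View pics/m.png

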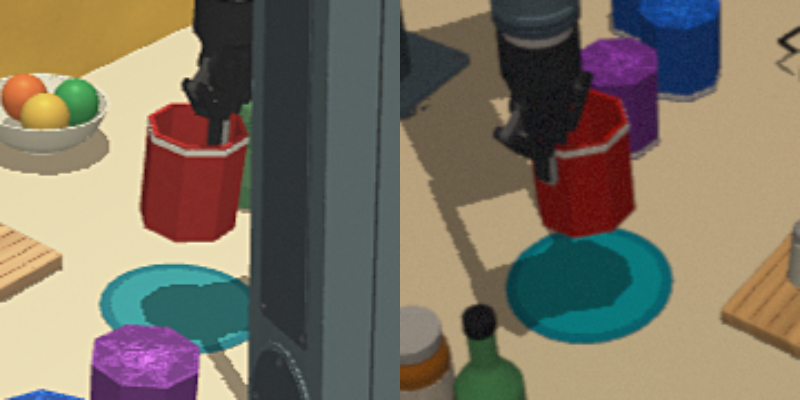

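The crock hangs mouth-up and level above the mat, held by its wall on the −y side. The jar, oil bottle and purple crock are all clear. I lower it now.

```bash
python3 -m handwheel '[0,0,0.2,0,0,0,0,0,0,0.35,0,0,0,0,0,0,0.4,0,0,0,0,0,0,0.4,0,0,0,0,0,0,0.35,0,0,0,0,0,0,0.25,0,0,0,0,0,0,0.15,0,0,0,0,0,0,0.08,0,0,0,0,0,0,0,0,0,0,0]' 110; python3 st.py; cat > cb.py <<'E'
from plant import optics
from h import *
np.set_printoptions(precision=1,suppress=True)
import sys; zb=float(sys.argv[1])
for n in("side","scene"):
    d=optics.snapshot(n); im=d["image"]; red=cv2.bitwise_or(mask(im,(0,150,40),(7,255,255)),mask(im,(172,150,40),(180,255,255)))
    x0,y0,x1,y1=(220,170,380,340) if n=="scene" else (320,120,460,290)
    m=np.zeros_like(red); m[y0:y1,x0:x1]=red[y0:y1,x0:x1]; h=cv2.approxPolyDP(cv2.convexHull(big(m)),1.2,True)[:,0]
    print(n,h.tolist()); b=h[h[:,1]>h[:,1].max()-14]; print(" on base plane\n",np.c_[b,plane(d,b,zb)])
    mh=cv2.convexHull(big(mask(im,(84,120,60),(98,255,255))))[:,0]; print(" mat",cv2.minEnclosingCircle(plane(d,mh,0).astype(np.float32)))
E
python3 cb.py 5
```

```text
time_s: 19.53
eef_pos: [470.5, -199.4, 90.0]
tool_rot: [3.137, 0.001, 0.001]
contact_force: [-0.6, -0.7, -3.0]
width: 0.042
grasp_force: 107.7
19.5333 q [-0.616, 0.332, 1.815, -0.005, 0.992, 0.956] p [470.542, -199.359, 89.992] rot [3.137, 0.001, 0.001] F [-0.621, -0.674, -2.973] w 0.04245861414259709 g 107.6853883266449
side [[406, 209], [400, 244], [391, 250], [375, 250], [362, 243], [361, 227], [364, 206]]
 on base plane
 [[ 400.   244.   441.9 -191.4]
 [ 391.   250.   443.  -154.8]
 [ 375.   250.   471.8 -129.1]
 [ 362.   243.   514.  -133. ]]
 mat ((471.68902587890625, -153.639892578125), 88.91272735595703)
scene [[313, 261], [316, 286], [315, 293], [307, 301], [294, 304], [278, 299], [274, 279], [284, 272]]
 on base plane
 [[ 315.   293.   506.9 -125.4]
 [ 307.   301.   505.9 -157.6]
 [ 294.   304.   485.4 -181.7]
 [ 278.   299.   443.5 -187.8]]
 mat ((469.0141906738281, -156.31527709960938), 88.34748077392578)
```

```bash
python3 -m handwheel '[0,0,0.1,0,0,0,0,0,0,0.08,0,0,0,0,0,0,0,0,0,0,0]' 110; python3 -m handwheel '[0,0,0.06,0,0,0,0,0,0,0,0,0,0,0]' 110;  python3 st.py; python3 cb.py 0
```

```text
time_s: 19.88
eef_pos: [470.4, -199.9, 83.0]
tool_rot: [3.137, 0.0, 0.0]
contact_force: [-0.1, 0.1, -2.5]
width: 0.044
grasp_force: 107.7
time_s: 20.05
eef_pos: [470.4, -199.9, 80.6]
tool_rot: [3.137, 0.0, 0.0]
contact_force: [1.0, -0.7, -3.9]
width: 0.042
grasp_force: 107.8
20.05 q [-0.618, 0.345, 1.825, -0.005, 0.97, 0.956] p [470.431, -199.931, 80.616] rot [3.137, 0.0, 0.0] F [0.985, -0.665, -3.88] w 0.042102453401161435 g 107.75638103485107
side [[363, 210], [405, 213], [400, 247], [392, 253], [374, 253], [362, 247], [361, 230]]
 on base plane
 [[ 400.   247.   438.3 -186.9]
 [ 392.   253.   437.8 -152.1]
 [ 374.   253.   470.1 -123.2]
 [ 362.   247.   507.6 -125. ]]
 mat ((471.68902587890625, -153.639892578125), 88.91272735595703)
scene [[313, 264], [316, 294], [309, 303], [290, 307], [278, 302], [275, 283], [284, 275]]
 on base plane
 [[ 316.   294.   507.8 -122.8]
 [ 309.   303.   510.6 -156.6]
 [ 290.   307.   480.  -190.7]
 [ 278.   302.   446.1 -192. ]]
 mat ((469.23333740234375, -156.47218322753906), 88.20120239257812)
```

```bash
python3 -m handwheel '[0,0,0.06,0,0,0,0,0,0,0.04,0,0,0,0,0,0,0,0,0,0,0]' 110; python3 -m handwheel '[0,0,0.05,0,0,0,0,0,0,0,0,0,0,0]' 110;python3 -m handwheel '[0,0,0.04,0,0,0,0,0,0,0,0,0,0,0]' 110
```

```text
time_s: 20.4
eef_pos: [470.4, -199.9, 76.5]
tool_rot: [3.137, 0.001, 0.0]
contact_force: [0.5, -0.4, -3.4]
width: 0.039
grasp_force: 107.8
time_s: 20.57
eef_pos: [470.4, -199.9, 74.5]
tool_rot: [3.137, 0.001, 0.0]
contact_force: [0.4, -0.1, -3.3]
width: 0.042
grasp_force: 107.8
time_s: 20.73
eef_pos: [470.5, -199.9, 73.1]
tool_rot: [3.137, 0.0, 0.0]
contact_force: [0.2, 0.4, -3.5]
width: 0.046
grasp_force: 107.8
```

```bash
python3 -m handwheel '[0,0,0.04,0,0,0,0,0,0,0,0,0,0,0]' 110; python3 -m handwheel '[0,0,0.04,0,0,0,0,0,0,0,0,0,0,0]' 110;python3 -m handwheel '[0,0,0.04,0,0,0,0,0,0,0,0,0,0,0]' 110; python3 cb.py 0
```

```text
time_s: 20.9
eef_pos: [470.5, -199.9, 71.5]
tool_rot: [3.137, 0.0, 0.0]
contact_force: [0.4, 0.2, -2.3]
width: 0.047
grasp_force: 107.8
time_s: 21.07
eef_pos: [470.5, -199.9, 69.9]
tool_rot: [3.137, 0.0, 0.0]
contact_force: [-0.1, -0.4, -2.8]
width: 0.043
grasp_force: 107.8
time_s: 21.23
eef_pos: [470.8, -200.2, 68.6]
tool_rot: [3.136, -0.0, 0.0]
contact_force: [-0.0, -0.1, -0.4]
width: 0.046
grasp_force: 108.2
side [[405, 217], [399, 251], [391, 257], [372, 256], [362, 251], [360, 241], [363, 212]]
 on base plane
 [[ 399.   251.   430.1 -170.6]
 [ 391.   257.   429.7 -136.4]
 [ 372.   256.   466.  -109.6]
 [ 362.   251.   496.9 -110.9]]
 mat ((432.7257080078125, -169.33731079101562), 77.08800506591797)
scene [[314, 269], [316, 299], [307, 308], [291, 311], [279, 306], [275, 287], [284, 279]]
 on base plane
 [[ 316.   299.   517.3 -136.9]
 [ 307.   308.   515.9 -172.6]
 [ 291.   311.   489.6 -200. ]
 [ 279.   306.   456.  -201.4]]
 mat ((469.2586975097656, -156.50064086914062), 88.2215805053711)
```

The wrist force has dropped from −3 to −0.4 N, so the crock is standing. Its base centre is about (474,−156), against the mat centre at (470,−155). I release it.

```bash
python3 -m handwheel '[0,0,0.02,0,0,0,0,0,0,0,0,0,0,30,0,0,0,0,0,0,30,0,0,0,0,0,0,30,0,0,0,0,0,0,30]'; python3 -m handwheel '[0,0,-0.2,0,0,0,30,0,0,-0.4,0,0,0,30,0,0,-0.8,0,0,0,30,0,0,-0.8,0,0,0,30,0,0,-0.8,0,0,0,30,0,0,-0.8,0,0,0,30,0,0,0,0,0,0,30,0,0,0,0,0,0,30]'; python3 cb.py 0; python3 - <<'E'
from plant import optics
from h import *
np.set_printoptions(precision=1,suppress=True)
# others: difference vs first images
for n in("scene","side"):
    a=load(n)["image"]; d=optics.snapshot(n); cv2.imwrite(f"pics/end_{n}.png",d["image"]); b=d["image"]
    hs=cv2.cvtColor(b,cv2.COLOR_BGR2HSV)
    boxes={"scene":{"oil":(235,305,275,400),"jar":(195,308,236,362),"egg":(418,232,440,260),"mug":(400,145,432,190),"mill":(445,152,470,206),"spoon":(414,248,474,314)},"side":{"mug":(155,315,210,405),"ramekin":(195,295,255,350),"mill":(125,262,162,345),"egg":(222,236,247,266),"spoon":(194,208,280,252)}}[n]
    for k,(x0,y0,x1,y1) in boxes.items(): print(n,k,"mean absdiff",cv2.absdiff(a[y0:y1,x0:x1],b[y0:y1,x0:x1]).mean().round(1))
E
```

```text
time_s: 21.75
eef_pos: [470.6, -200.0, 67.7]
tool_rot: [3.137, 0.0, 0.0]
contact_force: [1.0, 0.8, -0.7]
width: 0.351
grasp_force: 0.0
time_s: 22.42
eef_pos: [471.7, -200.0, 222.4]
tool_rot: [3.134, -0.004, 0.0]
contact_force: [0.1, 0.3, -1.0]
width: 0.35
grasp_force: 0.0
side [[403, 217], [399, 251], [390, 257], [372, 256], [362, 251], [360, 244], [362, 215]]
 on base plane
 [[ 399.   251.   430.1 -170.6]
 [ 390.   257.   431.5 -134.8]
 [ 372.   256.   466.  -109.6]
 [ 362.   251.   496.9 -110.9]
 [ 360.   244.   519.4 -132.5]]
 mat ((435.95025634765625, -169.63821411132812), 78.57437133789062)
scene [[315, 271], [316, 299], [308, 308], [290, 311], [278, 305], [275, 276]]
 on base plane
 [[ 316.   299.   517.3 -136.9]
 [ 308.   308.   517.8 -171.4]
 [ 290.   311.   487.6 -201.2]
 [ 278.   305.   452.1 -200. ]]
 mat ((469.19488525390625, -156.33343505859375), 88.18601989746094)
scene oil mean absdiff 6.7
scene jar mean absdiff 3.3
scene egg mean absdiff 3.3
scene mug mean absdiff 2.9
scene mill mean absdiff 3.9
scene spoon mean absdiff 3.2
side mug mean absdiff 10.3
side ramekin mean absdiff 12.5
side mill mean absdiff 7.3
side egg mean absdiff 7.7
side spoon mean absdiff 11.0
```

```bash
python3 -c "
from plant import r
print(r.finish_job())"
```

```text
the job is handed in; nothing more can be done
None
```

I handed the job in at about 22.5 s of the 64 s allowed: the crock stands mouth-up on the mat, about 5 mm off its centre by the cameras, the shaker stands upright on the board, and the last pictures show nothing else moved, though the hand-in gave no verdict.

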